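Set up and run the bridge shake test

ROBOT

A 6-joint arm with a two-finger parallel gripper is mounted at the origin on the work surface. World frame = base frame: x ahead of the robot, y to its left, z up, the work surface at z = 0. Lengths are in mm, angles in rad, forces in N, time in s.
With the tool pointing down it reaches from about 350 to 950 mm from the base axis. Payload 17.4 kg.
Tool frame: the origin (TCP) lies on the centre line of the jaws, within the pads' length; the fingertips stand 8 mm ahead of it and the grasp point (between the pads) lies 11 mm behind it; z points along the fingers, y is the line along which they close (so a half turn about z gives the same grasp; the last joint's range is limited). The gripper opens to 93 mm and grips with 3 to 60 N. Pads are 15 mm wide; open, the fingers measure 128 mm over their backs; the gripper's body (75 mm by 188 mm) begins 65 mm behind the grasp point.
Start: joints at [-1.259, 0.116, 1.442, -0, 1.584, -0.038], TCP at [231.32, -634.132, 226.646] pointing down, gripper open.
Joint ranges: [-2.83, 2.83], [-0.83, 2.19], [0.07, 2.5], [-1.14, 4.28], [0.01, 3], [-2.97, 2.97]. Speed limits (rad/s): [1.89, 1.89, 2.22, 3.14, 3.14, 3.14].

INTERFACE

Orientations are given as [roll, pitch, yaw] about the fixed x, y, z axes, in that order (R = Rz(yaw) Ry(pitch) Rx(roll)).
In Python, from workcell import monitor, cams, bot gives the robot as it stands. The module is installed in compiled form; this text tells all that it offers.
- The arm moves only by the tool carry_out, never from a script. Its argument "deltas" is one flat list of numbers, 7 for each row, row after row: the turn, a rotation vector about the tool's x, y, z in degrees, then the shift along the tool's x, y, z in m, then the finger opening in m, from 0 to 0.093. In form: [rx, ry, rz, dx, dy, dz, claw, rx, ry, rz, dx, dy, dz, claw, ...]. A call has 1 to 8 rows; each row is the pose to reach, as a shift and turn from the pose commanded when the call began, along the tool's axes at that moment; what a row does not reach only later rows make up. A row lasts 1/10 s, in which the tool goes at most 50 mm and 8.59 degrees, less where a joint would pass 70% of its speed; a pose out of reach is approached as far as the arm can. A call with a gripper value outside its range is refused whole. The fingers move at their own pace and stop on an object; "newtons" is the grip in N (left out, the last holds). Time passes only in rows, so rows that repeat a pose let the fingers close. It gives the time, the measured TCP pose, the force, the opening and the grip force at its end, in the units of the state.
- monitor.observe(): the state, without advancing time (a new reading comes with each control period).
- cams.grab_frame(name): name is "side" or "top"; returns a dict with "pixels" (480x640x3 uint8, blue, green, red), "camera_matrix" (3x3 intrinsics, pixels), "xyz" and "rotation" of the camera in the world. Camera axes: x right, y down, z forward; pixel columns grow to the right and rows downward; lengths in mm; the calibration is good to about 2 mm. A picture is of the moment at which its call begins. There is no depth.
- bot.sign_off(): hands the job in; it is judged then, once.
The state is a dict: "t": time; "q": joint angles; "dq": joint speeds; "effort": joint torques, N m; "tcp_pos": TCP position; "tcp_rot": TCP orientation; "ft_force": force on the tool from outside, world axes, zero at the start; "ft_torque": the same for the moment, N m; "finger_gap": finger opening in mm; "finger_force": force on a finger pad.
Only numpy, scipy, OpenCV 4.12 (cv2) and the standard library are available. Lean on these libraries where they do the work, as an engineer would, in place of code of your own. Each camera call takes 0.05 s, during which the arm holds its last target. There are 200 camera calls.

TASK

Set up the bridge on the shake table and shake it: lay every black deck bar there is flat across the two rails, each in its own pair of facing slots with its middle about midway between the rails, and lean the grid board against the easel, its foot on the ledge and its back resting on the sloping rails, about in the middle. When all of that stands, press the shake table's pedal down to its stop and let it come up again; everything must be left in place, and the other things on the table left alone.

Things in the scene. Friction and masses are not known exactly. Their poses are not given: they have to be found in the camera images.
- deck (a point): Shake table (grey base 270 x 170 mm): the middle of its sliding platform, level with the slot floors, 65 mm above the table. x runs along the two parallel aluminium rails, z up. Four pairs of slots lie at x = -81, -27, 27 and 81 mm; a bar lies along y in the slots of both rails. The platform shifts up to 15 mm to -y as the pedal goes down and comes back with it.
- rail (a point): Middle of the shake table's rail on the +y side, on its top, 50 mm from the deck point; the other rail is at deck y = -50 mm. Each rail: 250 mm long, 24 wide, 36 high over the platform floor. Five ridge-shaped teeth per rail (12 mm high, 24 wide at the foot, at x = -108, -54, 0, 54, 108 mm) leave four slots with flat floors 30 mm wide.
- pedal_pad (a point): Middle of the rubber tread on the hinged pedal, a dark steel plate 76 mm wide at the +y end of the shake table. The point moves with the plate, 80 mm out from the hinge (at deck y = 105 mm, 13 mm below the deck point, axis along deck x). The plate slopes up outwards by 17 degrees at rest, level at its stop; the point is 82 mm above the table at rest, 59 at the stop.
- pedal (a joint): Pedal angle: 0 at rest (up), 0.30 rad at its stop. A damped spring returns it: about 6 N on the tread to start it, 15 N at the stop, and 3 to 4 N more if pressed at 20 mm/s. It comes up by itself in about a second.
- board_mid (a point): White grid board: stiff sheet 150 mm wide (its x), 8 thick (its y), 120 tall (its z, up at the start), 140 g; the point is its centre. It starts upright in a wooden stand 57 mm tall whose slot (11 mm wide, 45 deep, 130 long, along the board's x) holds its foot 12 mm above the table. Either face may be the front.
- easel_ledge (a point): Wooden easel: the middle of its ledge, 15 mm above the table, on the line where the two back rails meet it. x along the ledge (170 mm), z up. The rails (18 wide, 82 long, at x = -50 and 50 mm) slope back from here to +y, 20 degrees from upright. A lip 9 mm high in front has its inner face at y = -13 mm. The board stands between lip and rails.
- bar1_mid (a point): Deck bar: black plastic beam with a row of grey dots, 22 mm wide (its x), 160 mm long (its y), 24 mm high (its z), 100 g; the point is its centre, half-way up. Starts lying flat on the table. None from the start if absent (three or four bars are there).
- bar2_mid (a point): Deck bar: black plastic beam with a row of grey dots, 22 mm wide (its x), 160 mm long (its y), 24 mm high (its z), 100 g; the point is its centre, half-way up. Starts lying flat on the table. None from the start if absent (three or four bars are there).
- bar3_mid (a point): Deck bar: black plastic beam with a row of grey dots, 22 mm wide (its x), 160 mm long (its y), 24 mm high (its z), 100 g; the point is its centre, half-way up. Starts lying flat on the table. None from the start if absent (three or four bars are there).
- bar4_mid (a point): Deck bar: black plastic beam with a row of grey dots, 22 mm wide (its x), 160 mm long (its y), 24 mm high (its z), 100 g; the point is its centre, half-way up. Starts lying flat on the table. None from the start if absent (three or four bars are there).
- flask: Bystander: steel drinking flask 66 mm across, 200 mm tall; origin under its middle. Leave alone.
- mug: Bystander: white mug 80 mm across, 90 mm tall; origin under its middle. Leave alone.
- battery: Bystander: grey battery pack 70 x 45 x 35 mm; origin under its middle. Leave alone.
- tape: Bystander: cardboard tape roll 90 mm across, 22 mm high; origin under its middle. Leave alone.
- driver: Bystander: screwdriver 170 mm long, lying flat. Leave alone.
- walker: Bystander: six-legged toy walking robot about 100 x 105 x 112 mm; origin under its middle. Leave alone.
Things that resemble listed ones, but are neither listed nor needed, are in the scene too. Leave any red look-alike of the part that bears board_mid alone. Leave any pink look-alike of the part that bears bar3_mid alone.

How it is judged:
By the outcome, as a careful person would: the job done as asked, in the order asked, and still so for the second after the job is handed in, with the robot touching nothing.
Of bar1, bar2, bar3, bar4 only 3 to 4 are there at a start; the rules pass over those that are not, and their reading is None.
At some moment in a run one of bar1, bar2, bar3, bar4 may be knocked a few centimetres aside while the robot is not near it.
It also fails if it takes over 210 s, if anything falls off the work surface, if the arm or the gripper's body presses on something with over 40 N, if the wrist force passes 120 N, or if a joint passes its speed limit or range.

## Working session

There is one attempt and no reset: what is moved stays moved. The work goes in short steps, Python scripts to look and compute and a tool call to move; the robot and the scene stay as the last step left them, time stands still between calls to the robot, and variables do not carry over. Pictures are saved under pics/ and viewed, at most 19 in all, crops included, and the job is handed in when it is done.

Besides the shell and the picture viewer there is one more tool, called by a JSON object that holds its "method" and its "body". carry_out: Moves the arm, as the interface text tells. Its arguments: {"type":"object","properties":{"deltas":{"type":"array"},"newtons":{"type":"number"}},"required":["deltas"]}

```bash
mkdir -p pics; python3 - <<'E'
from workcell import monitor, cams, bot
import cv2,pickle
s=monitor.observe();print(s)
for n in("side","top"):
    f=cams.grab_frame(n);cv2.imwrite(f"pics/{n}0.png",f["pixels"]);print(n,f["camera_matrix"],f["xyz"],f["rotation"])
    pickle.dump(f,open(f"{n}0.pkl","wb"))
E
```

```text
{'t': 0.0, 'q': array([-1.25880749e+00,  1.16499139e-01,  1.44229436e+00,  1.17810920e-06,
        1.58398902e+00, -3.78275637e-02]), 'dq': array([ 0.00091515, -0.00160678,  0.00024657, -0.00049308,  0.00182818,
       -0.0002716 ]), 'effort': array([-7.31757445e-04, -7.21257019e+01, -6.22611952e+01,  7.78447883e-02,
        2.37368199e-02, -5.99847954e-05]), 'tcp_pos': array([ 231.25191011, -633.93568459,  225.87824049]), 'tcp_rot': array([-3.14040369e+00, -4.61760465e-05,  3.49816391e-01]), 'ft_force': array([-0.27132158,  0.27104213,  0.55767333]), 'ft_torque': array([-0.01171636,  0.00410218,  0.04271537]), 'finger_force': 0.0, 'finger_gap': 92.84434057450666}
side [[534.83499954   0.         317.7588541 ]
 [  0.         534.83499954 235.9785639 ]
 [  0.           0.           1.        ]] [ 500.00090905 1041.64165077 1236.40776324] [-2.39006849  0.00369367 -3.11586546]
top [[498.65094988   0.         327.72746585]
 [  0.         498.65094988 239.5795363 ]
 [  0.           0.           1.        ]] [ 314.03778928  -69.02508661 1411.82443863] [-2.97651105  0.01974766 -1.56810271]
```

View pics/top0.png

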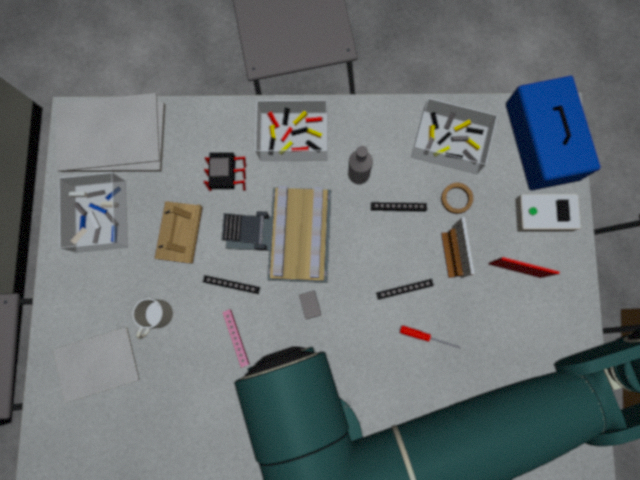

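View pics/side0.png

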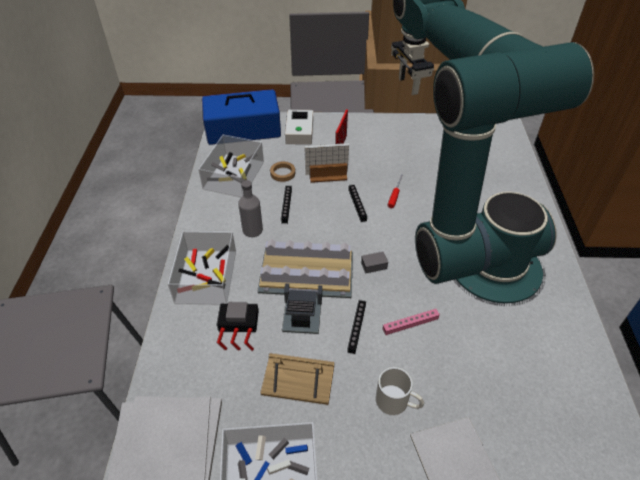

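The top view shows three black dotted bars at about (400,207), (405,289) and (231,285), with a pink look-alike at (236,338). The white board is in the wooden stand at (462,250), and its red look-alike is at (525,267). The shake table is at (300,235) with the pedal at (245,230), and the easel is at (180,232). I'll confirm these in an enlarged crop.

```bash
cat >h.py <<'E'
import numpy as np,cv2,pickle
from scipy.spatial.transform import Rotation as R
from scipy.optimize import least_squares
class C:
    def __init__(s,f):
        s.K=np.array(f["camera_matrix"]);s.p=np.array(f["xyz"]);s.R=R.from_euler('xyz',f["rotation"]).as_matrix();s.im=f["pixels"]
    def ray(s,u,v,z):
        d=s.R@np.linalg.inv(s.K)@np.array([u,v,1.]);return s.p+d*(z-s.p[2])/d[2]
    def proj(s,P):
        c=(np.atleast_2d(P)-s.p)@s.R@s.K.T;return c[:,:2]/c[:,2:]
def load(n):return C(pickle.load(open(n,"rb")))
def snap(n,tag):
    from workcell import cams
    f=cams.grab_frame(n);pickle.dump(f,open(f"{n}{tag}.pkl","wb"));return C(f)
def bars(c,roi=None,z=24,lo=250,hi=2500,thr=60):
    m=(c.im.max(2)<thr).astype(np.uint8)
    m=cv2.morphologyEx(m,cv2.MORPH_CLOSE,np.ones((5,5)))
    for q in cv2.findContours(m,0,2)[0]:
        if not lo<cv2.contourArea(q)<hi:continue
        W=np.array([c.ray(*p[0],z)[:2] for p in q]).astype(np.float32)
        (x,y),(w,h),a=cv2.minAreaRect(W)
        if max(w,h)<130 or max(w,h)>200 or min(w,h)>60:continue
        b=cv2.boxPoints(((x,y),(w,h),a));e=b[1]-b[0];g=b[2]-b[1];l=e if np.hypot(*e)>np.hypot(*g) else g
        print("bar",np.round([x,y,w,h]),"dir deg",round(np.degrees(np.arctan2(l[1],l[0]))%180,1))
E
python3 - <<'E'
from h import *
t=load("top0.pkl");s=load("side0.pkl")
bars(t);print();bars(s)
print(t.proj([231,-634,226]))
A=cv2.resize(t.im[170:310,145:435],None,fx=2.75,fy=2.75,interpolation=2)
B=cv2.resize(t.im[205:295,430:580],(363,218),interpolation=2)
D=cv2.resize(s.im[135:225,270:420],(363,218),interpolation=2)
o=np.zeros((600,800,3),np.uint8);o[:385,:797]=A[:385,:797];o[382:600,:363]=B;o[382:600,400:763]=D
cv2.imwrite("pics/c1.png",o)
cv2.imwrite("pics/c2.png",cv2.resize(s.im[235:410,230:400],None,fx=3.4,fy=3.4,interpolation=2))
E
```

```text
bar [ 407. -254.   17.  155.] dir deg 104.0
bar [419. 229. 156.  17.] dir deg 78.1
bar [ 641. -241.  153.   20.] dir deg 89.9

bar [421. 236. 168.  20.] dir deg 78.0
[[583.92130754 360.00076796]]
```

View pics/c1.png

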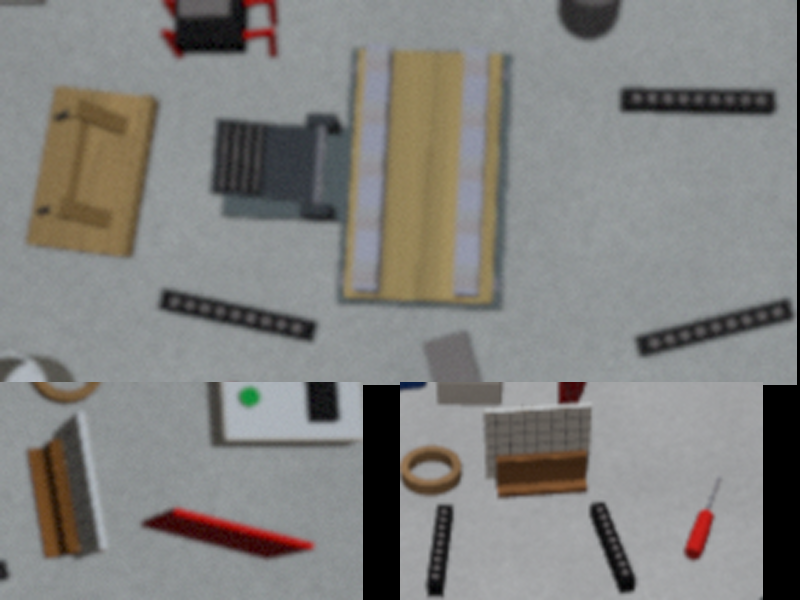

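View pics/c2.png

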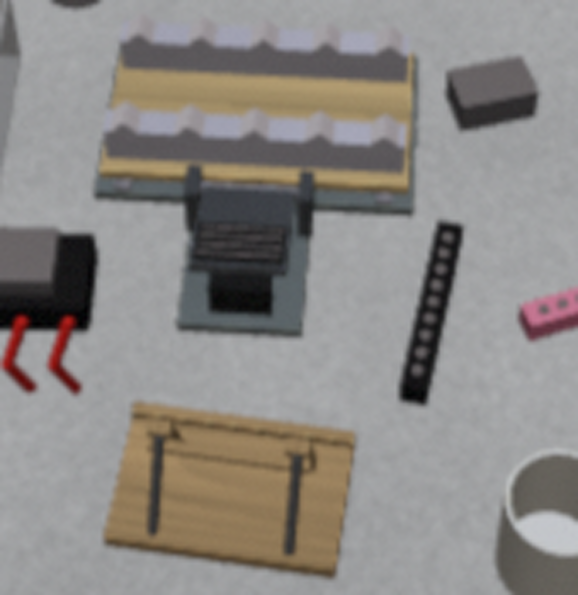

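The crops confirm the following:
- **Bars:** three black dotted bars.
- **Board:** the white grid board is in the wooden stand at side (327,158). The red panel is only a look-alike.
- **Easel:** its ledge faces the shake table, and its rails slope to world +y.

Next I'll fit the fixed poses.

```bash
python3 - <<'E'
from h import *
t=load("top0.pkl");s=load("side0.pkl")
im=t.im.astype(int)
# rails in top: bluish & bright within deck ROI
b,g,r=im[...,0],im[...,1],im[...,2]
m=((b-r>8)&(b>120)).astype(np.uint8);roi=np.zeros_like(m);roi[180:290,268:335]=1;m*=roi
n,l,st,ce=cv2.connectedComponentsWithStats(m)
for i in range(1,n):
    if st[i,4]<300: continue
    P=np.argwhere(l==i)[:,::-1];W=np.array([t.ray(u,v,65)[:2] for u,v in P],np.float32)
    print("rail",st[i],W.mean(0),cv2.minAreaRect(W))
# side-view tooth tips (hand-read from c2) fit deck pose
f=lambda L,ox,oy,k,ax=0,ay=0:np.array([[ox+(a-ax)/k,oy+(c-ay)/k] for a,c in L])
far=f([(143,22),(205,27),(268,30),(332,33),(392,37)],230,235,3.4)
near=f([(125,108),(190,113),(258,117),(322,121),(385,123)],230,235,3.4)
X=np.array([108,54,0,-54,-108.])
def D(p,L):
    L=np.atleast_2d(L);c,q=np.cos(p[2]),np.sin(p[2]);return np.c_[p[0]+c*L[:,0]-q*L[:,1],p[1]+q*L[:,0]+c*L[:,1],L[:,2]]
def res(p):
    return np.r_[(s.proj(D(p,np.c_[X,X*0-60,X*0+76]))-far).ravel(),(s.proj(D(p,np.c_[X,X*0+40,X*0+76]))-near).ravel()]
o=least_squares(res,[550,40,-.05]);print("deck side",o.x,np.degrees(o.x[2]),np.abs(o.fun).max())
# board
for c,L in((t,[(463.1,218.6),(473.4,274.4)]),(s,[(305.1,146.6),(349.3,144.5)])):
    a=[c.ray(*p,132)[:2] for p in L];d=a[0]-a[1];print("board",a,np.mean(a,0),np.hypot(*d),np.degrees(np.arctan2(d[1],d[0])))
print("flask",t.ray(361,178,0),"walker",t.ray(225,172,50),"mug",t.ray(155,315,0))
A=cv2.resize(t.im[195:270,145:210],(520,600),interpolation=2)
cv2.imwrite("pics/c3.png",A)
E
```

```text
deck side [ 5.61522233e+02  4.77454973e+01 -5.74899488e-02] -3.2939314283411107 0.8476816749299587
board [array([ 582.45381077, -395.95138572]), array([ 436.71541058, -416.08402275])] [ 509.58461068 -406.01770424] 147.1224128437623 7.865191294515595
board [array([ 583.56100432, -398.60978061]), array([ 435.42021083, -413.16288654])] [ 509.49060758 -405.88633357] 148.85391357647967 5.610639596833453
flask [ 731.89453785 -137.42967167    0.        ] walker [735.98458992 251.34328184  50.        ] mug [333.93580874 445.9938646    0.        ]
```

View pics/c3.png

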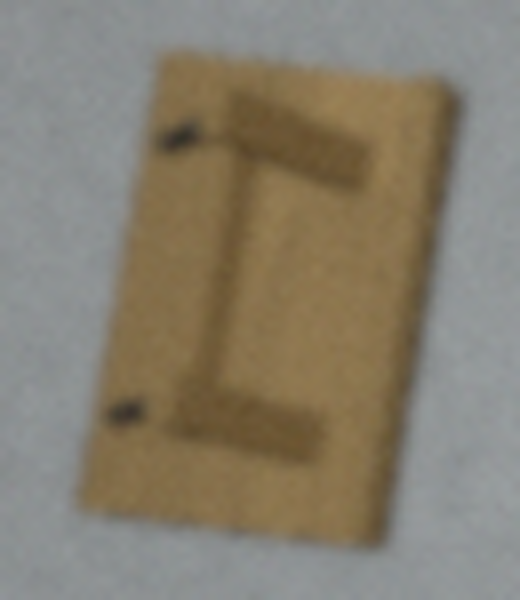

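The crop shows the easel's rail feet at crop pixels (367,167) and (318,438), their tops at (233,113) and (179,404), and a crossbar joining the rails near their tops.

```bash
cat >>h.py <<'E'
def D(p,L):
    L=np.atleast_2d(L);c,q=np.cos(p[2]),np.sin(p[2]);return np.c_[p[0]+c*L[:,0]-q*L[:,1],p[1]+q*L[:,0]+c*L[:,1],L[:,2]]
def go(pos,yaw,tilt=None):
    """delta from observed TCP to (pos, tool down with yaw deg [, extra tool-frame rotvec deg])"""
    from workcell import monitor
    s=monitor.observe();R0=R.from_euler('xyz',s["tcp_rot"]);T=R.from_euler('xyz',[np.pi,0,np.radians(yaw)])
    if tilt is not None:T=T*R.from_rotvec(np.radians(tilt))
    print("t",round(s["t"],2),"at",np.round(s["tcp_pos"],1),np.round(np.degrees(s["tcp_rot"]),1),"F",np.round(s["ft_force"],1),"gap",round(s["finger_gap"],1),
     "\n rot",np.round((R0.inv()*T).as_rotvec(degrees=True),2),"shift mm",np.round(R0.inv().apply(np.array(pos)-s["tcp_pos"]),1))
E
python3 - <<'E'
from h import *
t=load("top0.pkl");s=load("side0.pkl")
px=np.array([(367,167),(318,438),(233,113),(179,404)])/8+[145,195]-.44
z=15+82*np.cos(np.radians(20));y=82*np.sin(np.radians(20))
L=np.array([[50,0,15],[-50,0,15],[50,y,z],[-50,y,z]])
o=least_squares(lambda p:(t.proj(D(p,L))-px).ravel(),[550,330,-.17]);print("easel",o.x,np.degrees(o.x[2]),np.round(o.fun,2))
print([np.round(t.ray(*p,15),0) for p in px[:2]])
# deck in top: rail-floor midpoints from c1
c=lambda X,Y:np.array([145+X/2.75,170+Y/2.75])-.3
for q in((379,50),(366,290),(474,50),(467,293),(372.5,170),(470.5,170)):print(np.round(t.ray(*c(*q),65)[:2],1))
# overlays
def draw(cam,fn,e,d,cr,k):
    im=cv2.resize(cam.im,None,fx=k,fy=k,interpolation=2)
    def ln(P,col):
        p=np.round(k*(cam.proj(P)+.5)).astype(int)
        for a,b in zip(p[:-1],p[1:]):cv2.line(im,tuple(map(int,a)),tuple(map(int,b)),col,1)
    for x in(-50,50):
        for w in(-9,9):ln(D(e,[[x+w,0,15],[x+w,y,z]]),(0,0,255))
    ln(D(e,[[-85,-13,24],[85,-13,24]]),(255,0,0));ln(D(e,[[-85,0,15],[85,0,15]]),(0,255,0))
    for yy in(-62,-38,38,62):
        ln(D(d,np.array([[x,yy,h] for a in(-108,-54,0,54,108) for x,h in((a-12,65),(a,77),(a+12,65))])),(0,0,255))
    x0,x1,y0,y1=[int(k*v) for v in cr];return im[y0:y1,x0:x1]
d=[561.5,47.7,-.0575]
A=draw(t,0,o.x,d,(150,335,180,290),4);B=draw(s,0,o.x,d,(230,400,230,410),3.2)
h=600;A=cv2.resize(A,(444,264));Q=np.zeros((600,800,3),np.uint8)
Q[:264,:444]=A;B=B[:600,:544];Q2=cv2.resize(B,(340,360));Q[240:600,460:800]=Q2
A2=draw(t,0,o.x,d,(150,215,195,270),4.4);Q[270:600,:286]=A2[:330,:286]
cv2.imwrite("pics/c4.png",Q)
E
```

```text
easel [ 5.66967547e+02  3.58941799e+02 -1.24462193e-01] -7.131158367203714 [ 0.69  0.29  0.82  0.53 -0.82 -0.17 -0.62 -0.61]
[array([617., 355.,  15.]), array([519., 368.,  15.])]
[684.8  84.8]
[440.7  93.4]
[684.5 -11.7]
[437.8  -6.3]
[561.   89.2]
[560.9  -9. ]
```

View pics/c4.png

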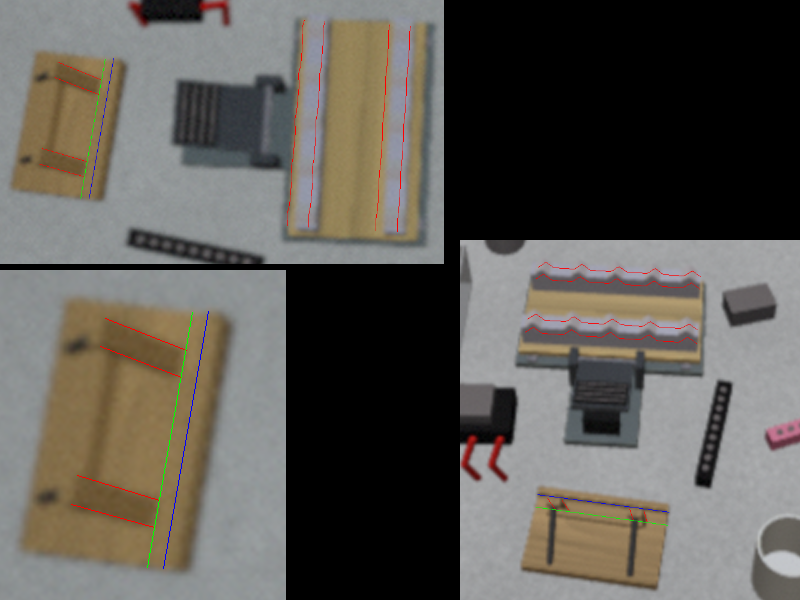

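```bash
python3 - <<'E'
from h import *
t=load("top0.pkl")
hsv=cv2.cvtColor(t.im,cv2.COLOR_BGR2HSV)
def edges(vs,u0,u1,z,what):
    # sub-pixel horizontal transitions of saturation along rows
    out=[]
    for v in vs:
        row=cv2.GaussianBlur(hsv[v-1:v+2,u0:u1,1].astype(np.float32),(1,3),0).mean(0)
        m=row>what;i=np.flatnonzero(np.diff(m.astype(int)))
        out.append([round(u0+k+(what-row[k])/(row[k+1]-row[k]),1) for k in i])
    return out
for v,e in zip(range(192,282,8),edges(range(192,282,8),262,340,65,70)):print(v,e)
for v,e in zip(range(210,258,6),edges(range(210,258,6),145,215,65,60)):print(v,e)
for v,e in zip(range(222,278,6),edges(range(222,278,6),435,490,65,60)):print(v,e)
print(hsv[230,265:340].tolist()[::3])
E
```

```text
192 [np.float64(275.7), np.float64(276.2), np.float64(287.7), np.float64(312.5), np.float64(322.9), np.float64(326.9)]
200 [np.float64(274.7), np.float64(276.1), np.float64(287.4), np.float64(312.1), np.float64(322.9), np.float64(326.5)]
208 [np.float64(274.6), np.float64(275.2), np.float64(286.8), np.float64(311.7), np.float64(322.5), np.float64(326.1)]
216 [np.float64(273.6), np.float64(275.1), np.float64(286.6), np.float64(311.4), np.float64(322.0), np.float64(325.8)]
224 [np.float64(273.4), np.float64(274.5), np.float64(285.9), np.float64(311.0), np.float64(321.8), np.float64(325.3)]
232 [np.float64(272.6), np.float64(274.1), np.float64(285.5), np.float64(310.6), np.float64(321.0), np.float64(325.1)]
240 [np.float64(272.2), np.float64(273.5), np.float64(285.2), np.float64(310.2), np.float64(321.0), np.float64(324.6)]
248 [np.float64(271.7), np.float64(272.5), np.float64(284.6), np.float64(309.8), np.float64(320.6), np.float64(324.4)]
256 [np.float64(271.4), np.float64(272.5), np.float64(284.2), np.float64(309.4), np.float64(320.3), np.float64(324.1)]
264 [np.float64(270.7), np.fl
[... 635 characters left out ...]
p.float64(457.0)]
240 [np.float64(442.1), np.float64(458.0)]
246 [np.float64(443.1), np.float64(458.9)]
252 [np.float64(444.0), np.float64(459.9)]
258 [np.float64(445.0), np.float64(461.0)]
264 [np.float64(446.0), np.float64(461.9)]
270 [np.float64(447.0), np.float64(463.0)]
276 [np.float64(448.1), np.float64(455.2)]
[[95, 36, 93], [104, 41, 94], [99, 19, 94], [20, 74, 149], [130, 10, 148], [129, 12, 150], [130, 6, 130], [21, 86, 127], [21, 104, 145], [21, 100, 148], [22, 103, 151], [21, 103, 144], [22, 99, 136], [20, 104, 147], [22, 103, 149], [21, 86, 154], [120, 2, 149], [105, 7, 151], [113, 7, 141], [22, 95, 143], [22, 75, 129], [100, 38, 101], [99, 12, 147], [94, 12, 150], [90, 9, 147]]
```

```bash
python3 - <<'E'
from h import *
t=load("top0.pkl")
v=np.arange(192,280,8)
E={(62,65):[276.2,276.1,275.2,275.1,274.5,274.1,273.5,272.5,272.5,272.1,271.5],(38,29):[287.7,287.4,286.8,286.6,285.9,285.5,285.2,284.6,284.2,283.8,283],
(-38,65):[312.5,312.1,311.7,311.4,311,310.6,310.2,309.8,309.4,309.1,308.7],(-62,29):[322.9,322.9,322.5,322,321.8,321,321,320.6,320.3,319.9,319.4]}
def f(p):
    r=[]
    for (y,z),u in E.items():
        for a,b in zip(u,v):
            w=t.ray(a,b,z)[:2]-[561,p[0]];r.append(-np.sin(p[1])*w[0]+np.cos(p[1])*w[1]-y)
    return np.array(r)
o=least_squares(f,[41,-.03]);print("deck y at x=561:",o.x[0],np.degrees(o.x[1]),o.fun.reshape(4,-1).mean(1))
# easel edges; outer plate
for u,z in(([201.2,200.3,199.1,198.1,197.1,196.1,194.9,193.9],15),([201.2,200.3,199.1,198.1,197.1,196.1,194.9,193.9],24),([163.3,162.2,161.1,159.9,158.8,157.6,156.7,155.4],15)):
    W=np.array([t.ray(a,b,z)[:2] for a,b in zip(u,np.arange(210,258,6))]);k=np.polyfit(W[:,0]-567,W[:,1],1);print("easel edge z",z,np.degrees(np.arctan(k[0])),k[1])
u=[441.3,442.1,443.1,444,445,446,447];W=np.array([t.ray(a,b,57)[:2] for a,b in zip(u,np.arange(234,276,6))]);k=np.polyfit(W[:,0]-510,W[:,1],1);print("stand",np.degrees(np.arctan(k[0])),k[1])
E
```

```text
deck y at x=561: 41.79675543137749 -2.3526394120190828 [ 2.37090341 -1.43409853  1.50418624 -2.44099113]
easel edge z 15 -7.24120811652267 332.60754970935903
easel edge z 24 -7.241208116522724 329.81266271791696
easel edge z 15 -7.236387000142873 442.8124271857065
stand 6.944421409694744 -358.94444772871583
```

```bash
python3 -c "
from h import *
go([642,-241,100],90)"
```

```text
t 0.1 at [ 231.3 -634.   226. ] [-179.9   -0.    20. ] F [-0.7 -0.3  0.5] gap 92.9 
 rot [-5.000e-02 -4.000e-02 -6.995e+01] shift mm [ 520.5 -228.3  126.2]
```

{"method": "carry_out", "body": {"deltas": [0,0,-70,0.52,-0.228,0,0.05,0,0,-70,0.52,-0.228,0,0.05,0,0,-70,0.52,-0.228,0,0.05,0,0,-70,0.52,-0.228,0,0.05,0,0,-70,0.52,-0.228,0,0.05,0,0,-70,0.52,-0.228,0,0.05,0,0,-70,0.52,-0.228,0,0.05,0,0,-70,0.52,-0.228,0,0.05], "newtons": 20}}

```text
t: 0.9
tcp_pos: [521.5, -355.9, 226.5]
tcp_rot: [-3.141, -0.0, 1.556]
ft_force: [0.6, -1.0, 0.5]
finger_gap: 50.2
finger_force: 0.0
```

```bash
python3 -c "
from h import *
go([642,-241,60],90)"
```

```text
t 0.9 at [ 521.5 -355.9  226.5] [-180.    -0.    89.1] F [ 0.6 -1.   0.5] gap 50.2 
 rot [-0.01 -0.   -0.85] shift mm [116.7 118.8 166.5]
```

{"method": "carry_out", "body": {"deltas": [0,0,-0.8,0.117,0.119,0,0.05,0,0,-0.8,0.117,0.119,0,0.05,0,0,-0.8,0.117,0.119,0,0.05,0,0,-0.8,0.117,0.119,0.04,0.05,0,0,-0.8,0.117,0.119,0.08,0.05,0,0,-0.8,0.117,0.119,0.12,0.05,0,0,-0.8,0.117,0.119,0.165,0.05,0,0,-0.8,0.117,0.119,0.165,0.05]}}

```text
t: 1.7
tcp_pos: [638.9, -241.9, 54.8]
tcp_rot: [-3.133, -0.004, 1.564]
ft_force: [-0.2, -0.2, -0.6]
finger_gap: 49.3
finger_force: 0.0
```

```bash
python3 -c "
from h import *
t=snap('top','1');bars(t);go([642,-241,11],90)
cv2.imwrite('pics/t1.png',t.im)"
```

```text
bar [419. 229. 155.  16.] dir deg 77.7
t 1.75 at [ 640.4 -242.6   59.1] [-1.797e+02 -1.000e-01  8.960e+01] F [ 1.1 -0.5  0.8] gap 50.1 
 rot [-0.28 -0.12 -0.4 ] shift mm [ 1.5  1.8 48.1]
```

View pics/t1.png

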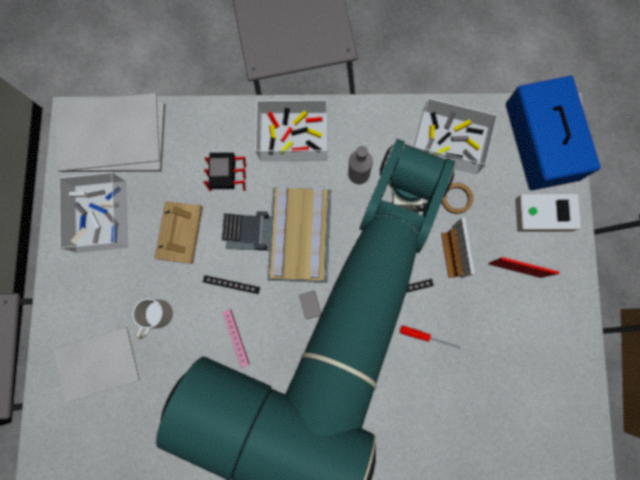

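The top view shows the arm over the first bar. The floor it covered at the start, in the lower right, holds no other bar, so there are three.

{"method": "carry_out", "body": {"deltas": [0.2,0,-0.4,0.0015,0.0015,0.024,0.05,0.2,0,-0.4,0.0015,0.0015,0.04,0.05,0.2,0,-0.4,0.0015,0.0015,0.048,0.05,0.2,0,-0.4,0.0015,0.0015,0.048,0.01,0.2,0,-0.4,0.0015,0.0015,0.048,0.01,0.2,0,-0.4,0.0015,0.0015,0.048,0.01,0.2,0,-0.4,0.0015,0.0015,0.048,0.01,0.2,0,-0.4,0.0015,0.0015,0.048,0.01], "newtons": 25}}

```text
t: 2.55
tcp_pos: [643.7, -241.9, 14.5]
tcp_rot: [-3.139, 0.0, 1.571]
ft_force: [-0.9, -0.0, 5.7]
finger_gap: 22.3
finger_force: 24.9
```

```bash
python3 -c "
from h import *
t=D([561,42.5,np.radians(-2.5)],[81,0,140])[0];print(t);go(t,87.5)"
```

```text
[641.92290595  38.96682962 140.        ]
t 2.55 at [ 643.7 -241.9   14.5] [-179.9    0.    90. ] F [-0.9 -0.   5.7] gap 22.3 
 rot [-0.15  0.03  2.49] shift mm [ 280.8   -2.1 -125.6]
```

{"method": "carry_out", "body": {"deltas": [0,0,0,0,0,-0.04,0.01,0,0,0,0,0,-0.08,0.01,0,0,0,0,0,-0.125,0.01,0,0,0.5,0.04,0,-0.125,0.01,0,0,1,0.085,0,-0.125,0.01,0,0,2,0.13,-0.001,-0.125,0.01,0,0,2.5,0.175,-0.002,-0.125,0.01,0,0,2.5,0.21,-0.002,-0.125,0.01]}}

```text
t: 3.35
tcp_pos: [641.4, -29.4, 138.9]
tcp_rot: [-3.138, -0.0, 1.527]
ft_force: [0.8, -0.6, -1.5]
finger_gap: 21.8
finger_force: 24.9
```

{"method": "carry_out", "body": {"deltas": [0,0,0,0.03,0,0,0.01,0,0,0,0.05,0,0,0.01,0,0,0,0.066,0,0,0.01,0,0,0,0.071,0,0,0.01,0,0,0,0.071,0,0,0.01]}}

```text
t: 3.85
tcp_pos: [644.9, 39.3, 138.6]
tcp_rot: [-3.138, 0.0, 1.528]
ft_force: [-0.4, -0.3, -0.6]
finger_gap: 21.7
finger_force: 24.9
```

```bash
python3 -c "
from h import *
t=D([561,42.5,np.radians(-2.5)],[81,0,90])[0];go(t,87.5)
s=snap('side','2');P=snap('top','2')
A=cv2.resize(s.im[215:325,240:380],None,fx=4.2,fy=4.2,interpolation=2)
cv2.imwrite('pics/s2.png',A)"
```

```text
t 3.85 at [644.9  39.3 138.6] [-179.8    0.    87.5] F [-0.4 -0.3 -0.6] gap 21.7 
 rot [-0.2   0.01  0.02] shift mm [-0.4 -2.8 48.6]
```

View pics/s2.png

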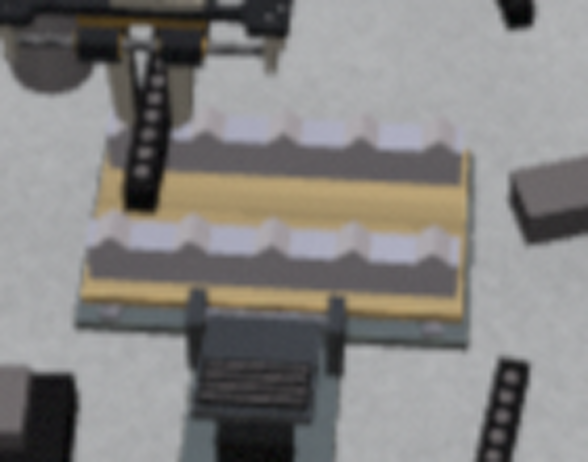

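The bar hangs over the leftmost slot pair. In this crop the near-rail tooth tips are at x 112, 193, 272, 354 and 434, and the bar's near end is at (143,208). I'll check the deck x from these.

```bash
python3 -c "
from h import *
s=load('side2.pkl')
near=np.array([(112,213),(193,216),(272,221),(354,225),(434,230)])/4.2+[240,215]-.4
far=np.array([(208,112),(287,118),(363,122),(440,124)])/4.2+[240,215]-.4
X=np.array([108,54,0,-54,-108.])
for zz in(75,):
  f=lambda p:np.r_[(s.proj(D(p,np.c_[X,X*0+40,X*0+zz]))-near).ravel(),(s.proj(D(p,np.c_[X[1:],X[1:]*0-60,X[1:]*0+zz]))-far).ravel()]
  o=least_squares(f,[561,42,-.04]);print(o.x,np.degrees(o.x[2]),np.round(o.fun,1))
print(s.ray(240+143/4.2-.4,215+209/4.2-.4,124), s.ray(240+147/4.2-.4,215+178/4.2-.4,148))
"
```

```text
[ 5.64313945e+02  4.02558055e+01 -5.27427472e-02] -3.0219368151394903 [ 0.2  0.3 -0.1  0.6  0.1  0.6 -0.3  0.7 -0.1  0.7  0.4 -0.6 -0.2 -1.
  0.  -1.   0.  -0.4]
[647.79432926 110.62987988 124.        ] [644.16792228 104.83148534 148.        ]
```

{"method": "carry_out", "body": {"deltas": [-0.2,0,0,0,-0.001,0.02,0.01,-0.2,0,0,0,-0.001,0.036,0.01,-0.2,0,0,0,-0.001,0.046,0.01,-0.2,0,0,0,-0.001,0.053,0.01,-0.2,0,0,0,-0.001,0.058,0.01,-0.2,0,0,0,-0.001,0.059,0.01]}}

```text
t: 4.55
tcp_pos: [643.8, 39.2, 79.6]
tcp_rot: [-3.142, 0.0, 1.527]
ft_force: [0.5, 0.6, -2.4]
finger_gap: 22.0
finger_force: 24.9
```

```bash
python3 -c "
from h import *
t=D([563,41.3,np.radians(-2.7)],[81,0,79.5])[0];go(t,87.3)
s=snap('side','3');P=snap('top','3')
A=cv2.resize(s.im[215:325,240:380],None,fx=4.2,fy=4.2,interpolation=2)
cv2.imwrite('pics/s3.png',A)"
```

```text
t 4.55 at [643.8  39.2  79.6] [-180.     0.    87.5] F [ 0.5  0.6 -2.4] gap 22.0 
 rot [-0.    0.01  0.19] shift mm [-1.7  0.2  0.1]
```

View pics/s3.png

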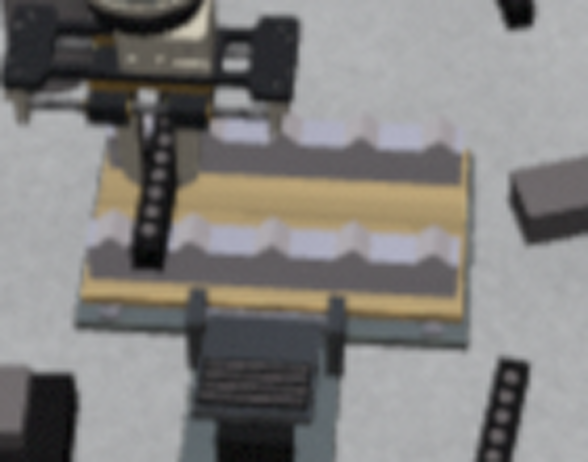

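The bar is between its teeth, overhanging the rail by about 17 mm, which means it is centred. I'll set it down and release.

{"method": "carry_out", "body": {"deltas": [0,0,0,0,0,0.001,0.01,0,0,0,0,0,0.0015,0.01,0,0,0,0,0,0.0015,0.034,0,0,0,0,0,0.0015,0.034,0,0,0,0,0,0.0015,0.034,0,0,0,0,0,-0.02,0.034,0,0,0,0,0,-0.06,0.034,0,0,0,0,0,-0.1,0.05]}}

```text
t: 5.45
tcp_pos: [643.3, 39.3, 180.3]
tcp_rot: [-3.14, 0.0, 1.527]
ft_force: [-0.3, 0.2, 0.5]
finger_gap: 38.4
finger_force: 0.0
```

```bash
python3 -c "
from h import *
P=snap('top','4');bars(P);go([407,-254,150],104)"
```

```text
bar [ 407. -254.   16.  154.] dir deg 104.0
t 5.5 at [645.3  39.3 188.5] [179.6  -0.   87.5] F [ 1.3 -0.8  7.7] gap 41.7 
 rot [  0.42   0.04 -16.5 ] shift mm [-303.5 -225.5   36.8]
```

{"method": "carry_out", "body": {"deltas": [0,0,-4,-0.04,-0.03,0,0.05,0,0,-8,-0.08,-0.06,0,0.05,0,0,-16.5,-0.303,-0.225,0,0.05,0,0,-16.5,-0.303,-0.225,0,0.05,0,0,-16.5,-0.303,-0.225,0,0.05,0,0,-16.5,-0.303,-0.225,0,0.05,0,0,-16.5,-0.303,-0.225,0,0.05,0,0,-16.5,-0.303,-0.225,0,0.05]}}

```text
t: 6.3
tcp_pos: [403.6, -255.6, 179.8]
tcp_rot: [3.141, 0.001, 1.814]
ft_force: [0.7, -0.5, 0.6]
finger_gap: 50.4
finger_force: 0.0
```

```bash
python3 -c "
from h import *
go([407,-254,50],104);P=snap('top','5');bars(P)
A=cv2.resize(P.im[180:290,150:350],None,fx=3.8,fy=3.8,interpolation=2)
cv2.imwrite('pics/t5.png',A)"
```

```text
t 6.3 at [ 403.6 -255.6  179.8] [1.800e+02 1.000e-01 1.039e+02] F [ 0.7 -0.5  0.6] gap 50.4 
 rot [ 0.01  0.06 -0.09] shift mm [  0.9   3.6 129.8]
bar [419. 229. 157.  16.] dir deg 78.1
bar [657.  43. 164.  24.] dir deg 87.4
```

View pics/t5.png

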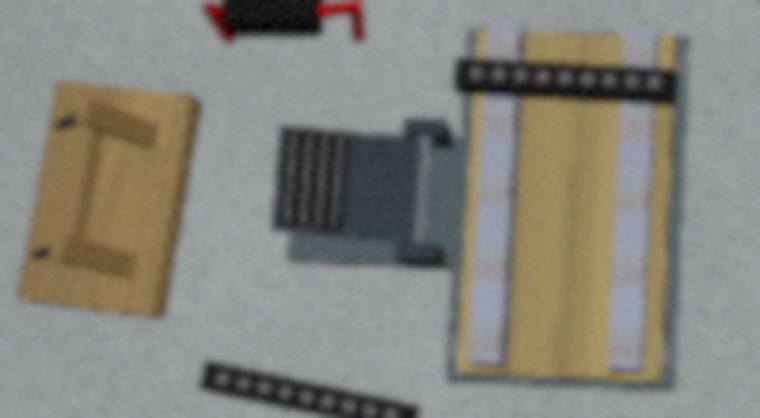

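Bar 1 lies across both rails in the end slot pair at crop (565,80), centred to within about 1 mm. I'll go on to bar 2.

{"method": "carry_out", "body": {"deltas": [0,0,0,0.001,0.0035,0.04,0.05,0,0,0,0.001,0.0035,0.08,0.05,0,0,0,0.001,0.0035,0.11,0.05,0,0,0,0.001,0.0035,0.13,0.05,0,0,0,0.001,0.0035,0.138,0.05,0,0,0,0.001,0.0035,0.138,0.05,0,0,0,0.001,0.0035,0.138,0.05,0,0,0,0.001,0.0035,0.138,0.01]}}

```text
t: 7.15
tcp_pos: [409.5, -252.2, 43.0]
tcp_rot: [3.14, 0.002, 1.815]
ft_force: [0.3, 0.1, 0.4]
finger_gap: 45.8
finger_force: 0.0
```

{"method": "carry_out", "body": {"deltas": [0,0,0,0,0,0,0.01,0,0,0,0,0,0,0.01,0,0,0,0,0,0,0.01,0,0,0,0,0,0,0.01]}}

```text
t: 7.55
tcp_pos: [408.9, -251.8, 41.8]
tcp_rot: [3.142, 0.0, 1.815]
ft_force: [1.1, 0.6, -0.0]
finger_gap: 14.5
finger_force: 0.0
```

```bash
python3 -c "
from h import *
t=D([562.5,41.5,np.radians(-2.6)],[-81,0,140])[0];go(t,87.4)"
```

```text
t 7.55 at [ 408.9 -251.8   41.8] [180.   0. 104.] F [ 1.1  0.6 -0. ] gap 14.5 
 rot [1.00e-02 1.00e-02 1.66e+01] shift mm [270.6 142.4 -98.2]
```

{"method": "carry_out", "body": {"deltas": [0,0,0,0,0,0,0.05,0,0,0,0,0,0,0.05,0,0,0,0,0,0,0.05,0,0,0,0,0,0,0.05,0,0,0,-0.002,-0.0015,0,0.05,0,0,0,-0.002,-0.0015,0.015,0.05,0,0,0,-0.002,-0.0015,0.025,0.05,0,0,0,-0.002,-0.0015,0.03,0.05]}}

```text
t: 8.35
tcp_pos: [407.2, -253.7, 9.7]
tcp_rot: [-3.14, -0.002, 1.815]
ft_force: [0.4, 0.1, 0.5]
finger_gap: 50.0
finger_force: 0.0
```

{"method": "carry_out", "body": {"deltas": [0,0,0,0,0,0,0.01,0,0,0,0,0,0,0.01,0,0,0,0,0,0,0.01,0,0,0,0,0,0,0.01,0,0,0,0,0,0,0.01]}}

```text
t: 8.85
tcp_pos: [408.0, -254.3, 12.1]
tcp_rot: [3.141, 0.001, 1.815]
ft_force: [-0.2, -0.4, 2.1]
finger_gap: 21.7
finger_force: 25.0
```

```bash
python3 -c "
from h import *
t=D([562.5,41.5,np.radians(-2.6)],[-81,0,140])[0];go(t,87.4)"
```

```text
t 8.85 at [ 408.  -254.3   12.1] [180.   0. 104.] F [-0.2 -0.4  2.1] gap 21.7 
 rot [ 0.02  0.03 16.6 ] shift mm [ 272.7  143.8 -128. ]
```

{"method": "carry_out", "body": {"deltas": [0,0,0,0,0,-0.04,0.01,0,0,0,0,0,-0.08,0.01,0,0,0,0,0,-0.128,0.01,0,0,3,0.035,0.018,-0.128,0.01,0,0,7,0.07,0.036,-0.128,0.01,0,0,11,0.11,0.058,-0.128,0.01,0,0,15,0.15,0.08,-0.128,0.01,0,0,16.6,0.19,0.1,-0.128,0.01]}}

```text
t: 9.65
tcp_pos: [459.1, -43.8, 139.9]
tcp_rot: [3.141, 0.0, 1.522]
ft_force: [1.3, -0.5, -1.1]
finger_gap: 21.8
finger_force: 25.0
```

```bash
python3 -c "
from h import *
t=D([562.5,41.5,np.radians(-2.6)],[-81,0,140])[0];go(t,87.4)"
```

```text
t 9.65 at [459.1 -43.8 139.9] [180.    0.   87.2] F [ 1.3 -0.5 -1.1] gap 21.8 
 rot [ 0.04  0.01 -0.18] shift mm [90.  18.2 -0.1]
```

{"method": "carry_out", "body": {"deltas": [0,0,0,0.03,0.006,0,0.01,0,0,0,0.055,0.012,0,0.01,0,0,0,0.075,0.016,0,0.01,0,0,0,0.089,0.018,0,0.01,0,0,0,0.089,0.018,0,0.01,0,0,0,0.089,0.018,0.02,0.01,0,0,0,0.089,0.018,0.035,0.01,0,0,0,0.089,0.018,0.04,0.01]}}

```text
t: 10.45
tcp_pos: [480.1, 41.9, 97.8]
tcp_rot: [-3.139, 0.0, 1.525]
ft_force: [0.4, -0.3, -1.1]
finger_gap: 21.9
finger_force: 25.0
```

```bash
python3 -c "
from h import *
t=D([562.5,41.5,np.radians(-2.6)],[-81,0,76.5])[0];go(t,87.4)"
```

```text
t 10.45 at [480.1  41.9  97.8] [-179.9    0.    87.4] F [ 0.4 -0.3 -1.1] gap 21.9 
 rot [-0.13  0.03 -0.04] shift mm [ 3.4  1.4 21.3]
```

{"method": "carry_out", "body": {"deltas": [0,0,0,0.003,0.0015,0.008,0.01,0,0,0,0.003,0.0015,0.015,0.01,0,0,0,0.003,0.0015,0.019,0.01,0,0,0,0.003,0.0015,0.0215,0.01,0,0,0,0.003,0.0015,0.0215,0.01]}}

```text
t: 10.95
tcp_pos: [482.6, 45.4, 78.0]
tcp_rot: [-3.141, 0.0, 1.525]
ft_force: [0.1, -0.4, -1.2]
finger_gap: 21.6
finger_force: 25.0
```

```bash
python3 -c "
from h import *
t=D([562.5,41.5,np.radians(-2.6)],[-81,0,76.5])[0];go(t,87.4)"
```

```text
t 10.95 at [482.6  45.4  78. ] [-180.     0.    87.4] F [ 0.1 -0.4 -1.2] gap 21.6 
 rot [-0.01  0.01 -0.  ] shift mm [-0.3 -1.   1.5]
```

{"method": "carry_out", "body": {"deltas": [0,0,0,0,-0.0005,0.001,0.01,0,0,0,0,-0.0005,0.001,0.01,0,0,0,0,-0.0005,0.001,0.034,0,0,0,0,-0.0005,0.001,0.034,0,0,0,0,-0.0005,0.001,0.034,0,0,0,0,-0.0005,-0.02,0.034,0,0,0,0,-0.0005,-0.06,0.034,0,0,0,0,-0.0005,-0.1,0.05]}}

```text
t: 11.75
tcp_pos: [481.7, 45.5, 179.1]
tcp_rot: [-3.14, 0.0, 1.525]
ft_force: [1.2, -0.2, 0.1]
finger_gap: 38.3
finger_force: 0.0
```

```bash
python3 -c "
from h import *
go([419,231,100],78)
P=snap('top','6');bars(P)"
```

```text
t 11.75 at [481.7  45.5 179.1] [-179.9    0.    87.4] F [ 1.2 -0.2  0.1] gap 38.3 
 rot [-0.06  0.02  9.4 ] shift mm [182.5 -70.9  79.1]
```

{"method": "carry_out", "body": {"deltas": [0,0,3,0.04,-0.016,0,0.05,0,0,9.4,0.182,-0.071,0,0.05,0,0,9.4,0.182,-0.071,0,0.05,0,0,9.4,0.182,-0.071,0,0.05,0,0,9.4,0.182,-0.071,0,0.05,0,0,9.4,0.182,-0.071,0.04,0.05,0,0,9.4,0.182,-0.071,0.08,0.05,0,0,9.4,0.182,-0.071,0.1,0.05]}}

```text
t: 12.6
tcp_pos: [418.4, 229.7, 74.8]
tcp_rot: [-3.139, 0.002, 1.361]
ft_force: [0.1, 0.0, 0.0]
finger_gap: 49.9
finger_force: 0.0
```

```bash
python3 -c "
from h import *
go([419,231,11],78)
P=snap('top','7');bars(P)
A=cv2.resize(P.im[170:310,150:350],None,fx=3.8,fy=3.8,interpolation=2)
cv2.imwrite('pics/t7.png',A)"
```

```text
t 12.6 at [418.4 229.7  74.8] [-1.799e+02  1.000e-01  7.800e+01] F [0.1 0.  0. ] gap 49.9 
 rot [-0.12  0.12  0.01] shift mm [ 1.6  0.4 63.8]
bar [489.  49. 161.  21.] dir deg 87.7
bar [657.  42. 162.  24.] dir deg 87.4
```

View pics/t7.png

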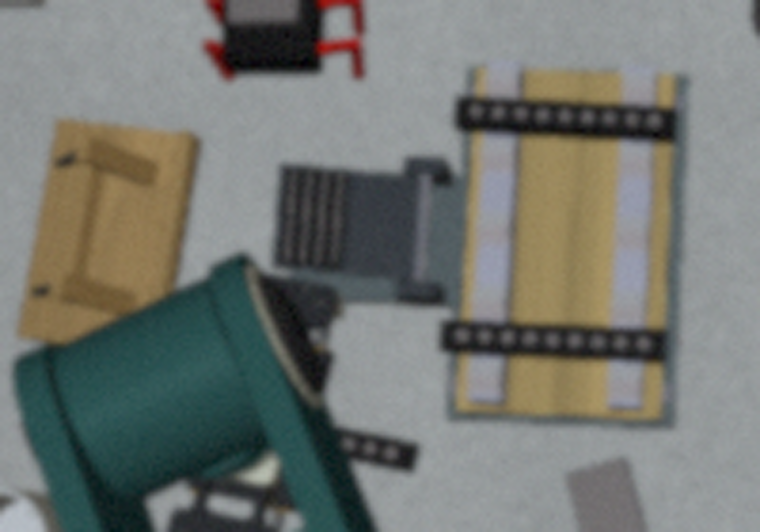

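Bars 1 and 2 lie across the rails in the two end slot pairs, at crop (565,118) and (553,340). The arm is now over bar 3.

{"method": "carry_out", "body": {"deltas": [0,0,0,0.0015,0.0005,0.03,0.05,0,0,0,0.0015,0.0005,0.05,0.05,0,0,0,0.0015,0.0005,0.06,0.05,0,0,0,0.0015,0.0005,0.0635,0.05,0,0,0,0.0015,0.0005,0.0635,0.01,0,0,0,0.0015,0.0005,0.0635,0.01,0,0,0,0.0015,0.0005,0.0635,0.01,0,0,0,0.0015,0.0005,0.0635,0.01]}}

```text
t: 13.45
tcp_pos: [420.5, 232.0, 15.3]
tcp_rot: [3.141, -0.0, 1.361]
ft_force: [0.7, -0.0, -0.2]
finger_gap: 22.5
finger_force: 0.0
```

```bash
python3 -c "
from h import *
t=D([562.5,41.5,np.radians(-2.6)],[-27,0,150])[0];go(t,87.4)"
```

```text
t 13.45 at [420.5 232.   15.3] [180.  -0.  78.] F [ 0.7 -0.  -0.2] gap 22.5 
 rot [ 0.05 -0.02 -9.4 ] shift mm [-161.2  152.  -134.7]
```

{"method": "carry_out", "body": {"deltas": [0,0,0,0,0,0,0.01,0,0,0,0,0,0,0.01,0,0,0,0,0,0,0.01]}}

```text
t: 13.75
tcp_pos: [420.5, 232.0, 15.2]
tcp_rot: [3.141, -0.0, 1.361]
ft_force: [-0.9, -1.1, 6.2]
finger_gap: 21.8
finger_force: 25.0
```

{"method": "carry_out", "body": {"deltas": [0,0,0,0,0,-0.04,0.01,0,0,0,0,0,-0.085,0.01,0,0,0,0,0,-0.135,0.01,0,0,-2,-0.025,0.025,-0.135,0.01,0,0,-5,-0.055,0.055,-0.135,0.01,0,0,-8,-0.09,0.085,-0.135,0.01,0,0,-9.4,-0.12,0.115,-0.135,0.01,0,0,-9.4,-0.14,0.135,-0.135,0.01]}}

```text
t: 14.55
tcp_pos: [524.1, 64.6, 149.5]
tcp_rot: [3.142, 0.0, 1.525]
ft_force: [0.1, 0.9, -1.9]
finger_gap: 22.0
finger_force: 25.0
```

```bash
python3 -c "
from h import *
t=D([562.5,41.5,np.radians(-2.6)],[-27,0,150])[0];go(t,87.4)"
```

```text
t 14.55 at [524.1  64.6 149.5] [180.    0.   87.4] F [ 0.1  0.9 -1.9] gap 22.0 
 rot [ 0.    0.02 -0.02] shift mm [-21.3  12.5  -0.4]
```

{"method": "carry_out", "body": {"deltas": [0,0,0,-0.014,0.008,0,0.01,0,0,0,-0.0205,0.012,0,0.01,0,0,0,-0.0205,0.012,0.01,0.01,0,0,0,-0.0205,0.012,0.025,0.01,0,0,0,-0.0205,0.012,0.04,0.01,0,0,0,-0.0205,0.012,0.045,0.01,0,0,0,-0.0205,0.012,0.045,0.01]}}

```text
t: 15.25
tcp_pos: [533.5, 46.3, 103.3]
tcp_rot: [-3.14, 0.0, 1.526]
ft_force: [-0.2, -0.7, -0.7]
finger_gap: 22.0
finger_force: 25.0
```

```bash
python3 -c "
from h import *
t=D([562.5,41.5,np.radians(-2.6)],[-27,0,80])[0];go(t,87.4)"
```

```text
t 15.25 at [533.5  46.3 103.3] [-179.9    0.    87.4] F [-0.2 -0.7 -0.7] gap 22.0 
 rot [-0.11  0.01  0.04] shift mm [-3.5  2.2 23.3]
```

{"method": "carry_out", "body": {"deltas": [0,0,0,-0.003,0.002,0.008,0.01,0,0,0,-0.003,0.002,0.015,0.01,0,0,0,-0.003,0.002,0.02,0.01,0,0,0,-0.003,0.002,0.023,0.01,0,0,0,-0.003,0.002,0.023,0.01,0,0,0,-0.003,0.002,0.023,0.01]}}

```text
t: 15.85
tcp_pos: [536.2, 42.7, 81.8]
tcp_rot: [3.141, 0.0, 1.525]
ft_force: [-0.9, -0.2, -0.3]
finger_gap: 21.7
finger_force: 25.0
```

```bash
python3 -c "
from h import *
t=D([562.5,41.5,np.radians(-2.6)],[-27,0,80])[0];go(t,87.4)"
```

```text
t 15.85 at [536.2  42.7  81.8] [180.    0.   87.4] F [-0.9 -0.2 -0.3] gap 21.7 
 rot [ 0.01  0.01 -0.01] shift mm [-0.  -0.6  1.8]
```

{"method": "carry_out", "body": {"deltas": [0,0,0,0,-0.0005,0.0015,0.01,0,0,0,0,-0.0005,0.0015,0.01,0,0,0,0,-0.0005,0.0015,0.034,0,0,0,0,-0.0005,0.0015,0.034,0,0,0,0,-0.0005,0.0015,0.034,0,0,0,0,-0.0005,-0.02,0.034,0,0,0,0,-0.0005,-0.07,0.034,0,0,0,0,-0.0005,-0.12,0.05]}}

```text
t: 16.65
tcp_pos: [535.0, 42.8, 202.6]
tcp_rot: [-3.14, 0.0, 1.525]
ft_force: [1.5, 0.6, 0.7]
finger_gap: 38.3
finger_force: 0.0
```

```bash
python3 -c "
from h import *
go([509.5,-406,200],97)"
```

```text
t 16.65 at [535.   42.8 202.6] [-179.9    0.    87.4] F [1.5 0.6 0.7] gap 38.3 
 rot [-0.1   0.01 -9.6 ] shift mm [-449.5   -5.1    2.7]
```

{"method": "carry_out", "body": {"deltas": [0,0,8,-0.04,0,0,0.05,0,0,16,-0.085,-0.001,0,0.05,0,0,24,-0.13,-0.002,0,0.05,0,0,32,-0.18,-0.003,0,0.05,0,0,40,-0.23,-0.004,0,0.05,0,0,48,-0.28,-0.005,0,0.05,0,0,56,-0.33,-0.005,0,0.05,0,0,64,-0.38,-0.005,0,0.05]}}

```text
t: 17.45
tcp_pos: [512.8, -338.7, 201.9]
tcp_rot: [3.141, -0.0, 0.402]
ft_force: [0.5, 0.9, -0.4]
finger_gap: 50.3
finger_force: 0.0
```

```bash
python3 -c "
from h import *
go([509.5,-406,190],6.7)"
```

```text
t 17.45 at [ 512.8 -338.7  201.9] [180.   -0.   23.1] F [ 0.5  0.9 -0.4] gap 50.3 
 rot [ 0.02 -0.02 16.35] shift mm [-29.4  60.6  11.9]
```

{"method": "carry_out", "body": {"deltas": [0,0,8,-0.015,0.03,0,0.05,0,0,16.3,-0.029,0.06,0,0.05,0,0,16.3,-0.029,0.06,0.012,0.05,0,0,16.3,-0.029,0.06,0.012,0.05]}}

```text
t: 17.85
tcp_pos: [509.9, -403.2, 187.6]
tcp_rot: [-3.139, 0.002, 0.124]
ft_force: [-0.1, 0.6, -0.2]
finger_gap: 50.1
finger_force: 0.0
```

```bash
python3 -c "
from h import *
go([509.5,-406,108],6.7)
s=snap('side','8');P=snap('top','8');bars(P)
A=cv2.resize(s.im[90:230,240:400],(640,560),interpolation=2)
cv2.imwrite('pics/s8.png',A)"
```

```text
t 17.85 at [ 509.9 -403.2  187.6] [-1.799e+02  1.000e-01  7.100e+00] F [-0.1  0.6 -0.2] gap 50.1 
 rot [-0.12  0.1   0.41] shift mm [-0.6  2.9 79.6]
bar [489.  50. 161.  20.] dir deg 87.8
bar [545.  46. 165.  23.] dir deg 88.6
bar [657.  42. 162.  22.] dir deg 86.8
```

View pics/s8.png

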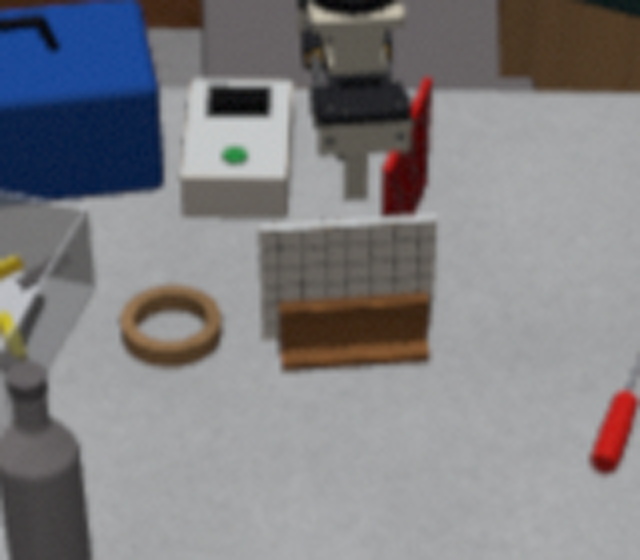

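The board is upright with its top-edge middle at crop (348,225), and the fingers are directly above it at (355,195). The red panel stays clear behind.

{"method": "carry_out", "body": {"deltas": [0,0,0.4,-0.0005,0.003,0.03,0.05,0,0,0.4,-0.0005,0.003,0.055,0.05,0,0,0.4,-0.0005,0.003,0.07,0.05,0,0,0.4,-0.0005,0.003,0.08,0.05,0,0,0.4,-0.0005,0.003,0.08,0.03,0,0,0.4,-0.0005,0.003,0.08,0.02,0,0,0.4,-0.0005,0.003,0.08,0.015,0,0,0.4,-0.0005,0.003,0.08,0.0], "newtons": 15}}

```text
t: 18.75
tcp_pos: [510.7, -406.4, 110.8]
tcp_rot: [3.14, -0.001, 0.117]
ft_force: [-0.0, 0.0, 0.6]
finger_gap: 22.7
finger_force: 0.0
```

{"method": "carry_out", "body": {"deltas": [0,0,0,0,0,0,0,0,0,0,0,0,0,0,0,0,0,0,0,0,0]}}

```text
t: 19.05
tcp_pos: [510.5, -406.3, 110.0]
tcp_rot: [3.141, -0.0, 0.117]
ft_force: [0.2, 0.2, 2.0]
finger_gap: 8.3
finger_force: 15.0
```

{"method": "carry_out", "body": {"deltas": [0,0,0,0,0,0,0,0,0,0,0,0,-0.01,0,0,0,0,0,0,-0.025,0,0,0,0,0,0,-0.045,0,0,0,0,0,0,-0.065,0,0,0,0,0,0,-0.09,0,0,0,0,0,0,-0.12,0,0,0,0,0,0,-0.12,0], "newtons": 35}}

```text
t: 19.85
tcp_pos: [511.3, -406.9, 235.8]
tcp_rot: [3.136, -0.005, 0.117]
ft_force: [-0.2, -0.5, -0.4]
finger_gap: 7.9
finger_force: 35.0
```

```bash
cat >>h.py <<'E'
EA=[567,359,np.radians(-7.2)]
def board_tcp(yb,h,a=20):
    "TCP for board back-bottom edge at easel y=yb, height h above ledge, tilt a; foot to TCP 98"
    r=np.radians(a);u=np.array([0,np.sin(r),np.cos(r)]);n=np.array([0,np.cos(r),-np.sin(r)])
    return D(EA,np.array([0,yb,15+h])+98*u-4*n)[0]
E
python3 -c "
from h import *
t=board_tcp(-3,100);print(t,board_tcp(-3,1));go(t,-7.2,[-20,0,0])
s=snap('side','9');P=snap('top','9');bars(P);print(P.proj([0,0,0]))"
```

```text
[570.35381751 385.54819925 208.45795741] [570.35381751 385.54819925 109.45795741]
t 19.85 at [ 511.3 -406.9  235.8] [179.7  -0.3   6.7] F [-0.2 -0.5 -0.4] gap 7.9 
 rot [-19.64  -2.72  13.7 ] shift mm [ 151.  -780.3   24. ]
bar [489.  49. 161.  20.] dir deg 87.8
bar [545.  46. 165.  23.] dir deg 88.6
bar [657.  42. 162.  22.] dir deg 86.5
[[312.13099456 440.86670089]]
```

{"method": "carry_out", "body": {"deltas": [0,0,0,0.004,-0.02,0,0,0,0,0,0.013,-0.065,0,0,0,0,2,0.022,-0.115,0,0,0,0,4,0.032,-0.165,0,0,0,0,6,0.042,-0.215,0,0,0,0,8,0.051,-0.265,0,0,0,0,10,0.061,-0.315,0,0,0,0,12,0.07,-0.36,0,0]}}

```text
t: 20.75
tcp_pos: [536.9, -38.3, 228.8]
tcp_rot: [-3.142, 0.001, -0.094]
ft_force: [0.2, -0.5, -1.2]
finger_gap: 7.7
finger_force: 35.0
```

```bash
python3 -c "
from h import *
t=board_tcp(-3,110);go(t,-7.2)"
```

```text
t 20.75 at [536.9 -38.3 228.8] [-1.8e+02  1.0e-01 -5.4e+00] F [ 0.2 -0.5 -1.2] gap 7.7 
 rot [-0.    0.06  1.82] shift mm [  -6.4 -425.1   10.4]
```

{"method": "carry_out", "body": {"deltas": [0,0,0.5,0,-0.045,0,0,0,0,1,-0.001,-0.095,0,0,0,0,1.8,-0.002,-0.145,0,0,0,0,1.8,-0.003,-0.195,0,0,0,0,1.8,-0.004,-0.245,0,0,0,0,1.8,-0.005,-0.295,0,0,0,0,1.8,-0.006,-0.34,0,0,0,0,1.8,-0.006,-0.37,0,0]}}

```text
t: 21.55
tcp_pos: [564.6, 331.3, 228.3]
tcp_rot: [3.141, 0.002, -0.122]
ft_force: [0.4, -1.3, -0.9]
finger_gap: 7.9
finger_force: 35.0
```

```bash
python3 -c "
from h import *
t=board_tcp(-4,60);go(t,-7.2,[-20,0,0])"
```

```text
t 21.55 at [564.6 331.3 228.3] [ 1.8e+02  1.0e-01 -7.0e+00] F [ 0.4 -1.3 -0.9] gap 7.9 
 rot [-19.95   0.07   0.22] shift mm [ -0.8 -53.6  59.8]
```

{"method": "carry_out", "body": {"deltas": [-5,0,0.2,0,-0.013,0,0,-10,0,0.2,0,-0.027,0,0,-15,0,0.2,-0.001,-0.04,0,0,-20,0,0.2,-0.001,-0.0535,0,0,-20,0,0.2,-0.001,-0.0535,0.02,0,-20,0,0.2,-0.001,-0.0535,0.04,0,-20,0,0.2,-0.001,-0.0535,0.06,0,-20,0,0.2,-0.001,-0.0535,0.06,0]}}

```text
t: 22.35
tcp_pos: [570.6, 380.1, 165.8]
tcp_rot: [2.789, 0.003, -0.128]
ft_force: [-0.5, -1.0, -1.4]
finger_gap: 7.5
finger_force: 35.0
```

```bash
python3 -c "
from h import *
t=board_tcp(-4,15);print(t);go(t,-7.2,[-20,0,0])
s=snap('side','10');P=snap('top','10')
A=cv2.resize(s.im[320:430,240:360],(480,440),interpolation=2);B=cv2.resize(P.im[190:280,140:220],(320,360),interpolation=2)
o=np.zeros((440,800,3),np.uint8);o[:,:480]=A;o[:360,480:]=B
cv2.imwrite('pics/s10.png',o)"
```

```text
[570.22848428 384.55608455 123.45795741]
t 22.35 at [570.6 380.1 165.8] [159.8   0.2  -7.3] F [-0.5 -1.  -1.4] gap 7.5 
 rot [ 0.19  0.21 -0.06] shift mm [ -0.8 -18.7  38.2]
```

View pics/s10.png

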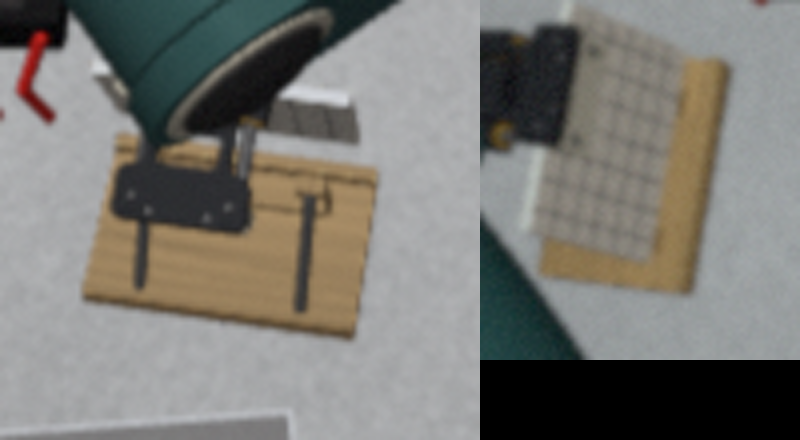

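The side view shows the board tilted above the easel. In the top view its foot edge runs from crop (690,60) to (650,262), over the ledge and parallel to it.

```bash
python3 -c "
from h import *
P=load('top10.pkl')
a=P.ray(192.1,204.6,75);b=P.ray(182.1,255.1,75);print(a,b,(a+b)/2,np.degrees(np.arctan2(a[1]-b[1],a[0]-b[0])),np.hypot(*(a-b)[:2]))
print('expected',D(EA,[[75,-16,75],[-75,-16,75]]))"
```

```text
[635.02235523 333.42773716  75.        ] [494.15749288 354.07179134  75.        ] [564.58992406 343.74976425  75.        ] -8.337470612572403 142.369541746496
expected [[639.40327086 333.72617226  75.        ]
 [490.58606566 352.5261573   75.        ]]
```

{"method": "carry_out", "body": {"deltas": [0.2,0.2,0,0,-0.006,0.01,0,0.2,0.2,0,0,-0.011,0.02,0,0.2,0.2,0,-0.001,-0.016,0.031,0,0.2,0.2,0,-0.001,-0.0187,0.038,0,0.2,0.2,0,-0.001,-0.0187,0.038,0,0.2,0.2,0,-0.001,-0.0187,0.038,0]}}

```text
t: 23.05
tcp_pos: [571.4, 385.9, 127.5]
tcp_rot: [2.796, -0.004, -0.126]
ft_force: [0.1, -0.5, 0.4]
finger_gap: 7.9
finger_force: 35.0
```

```bash
python3 -c "
from h import *
t=board_tcp(-3,1);print(t);go(t,-7.2,[-20,0,0])"
```

```text
[570.35381751 385.54819925 109.45795741]
t 23.05 at [571.4 385.9 127.5] [160.2  -0.2  -7.2] F [ 0.1 -0.5  0.4] gap 7.9 
 rot [-0.18 -0.2  -0.1 ] shift mm [-1.1 -5.7 17.1]
```

{"method": "carry_out", "body": {"deltas": [-0.1,-0.2,0,-0.001,-0.002,0.006,0,-0.1,-0.2,0,-0.001,-0.004,0.011,0,-0.1,-0.2,0,-0.001,-0.005,0.014,0,-0.1,-0.2,0,-0.001,-0.0055,0.016,0,-0.1,-0.2,0,-0.001,-0.0055,0.016,0,-0.1,-0.2,0,-0.001,-0.0055,0.016,0]}}

```text
t: 23.65
tcp_pos: [570.5, 385.8, 110.7]
tcp_rot: [2.794, -0.001, -0.127]
ft_force: [-0.0, 0.0, -0.1]
finger_gap: 7.4
finger_force: 35.0
```

```bash
python3 -c "
from h import *
t=board_tcp(-3,0);print(t);go(t,-7.2,[-20,0,0])
s=snap('side','11')
P=snap('top','11')
A=cv2.resize(s.im[320:430,240:360],(480,440),interpolation=2);B=cv2.resize(P.im[190:280,140:220],(320,360),interpolation=2)
o=np.zeros((440,800,3),np.uint8);o[:,:480]=A;o[:360,480:]=B
cv2.imwrite('pics/s11.png',o)"
```

```text
[570.35381751 385.54819925 108.45795741]
t 23.65 at [570.5 385.8 110.7] [160.1  -0.   -7.3] F [-0.   0.  -0.1] gap 7.4 
 rot [-0.1  -0.01 -0.11] shift mm [-0.1 -0.5  2.2]
```

View pics/s11.png

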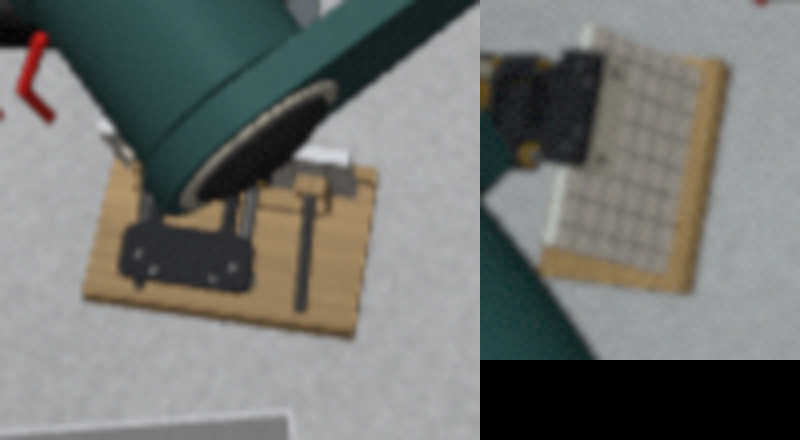

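The board's foot is at the ledge, just behind the lip; its edge in the top crop runs from (703,65) to (665,270). There is no contact force yet, so I'll lower it a little more.

{"method": "carry_out", "body": {"deltas": [0,0,0,0,-0.0003,0.001,0,0,0,0,0,-0.0007,0.002,0,0,0,0,0,-0.001,0.003,0,0,0,0,0,-0.001,0.003,0]}}

```text
t: 24.15
tcp_pos: [570.6, 385.9, 108.4]
tcp_rot: [2.795, -0.001, -0.127]
ft_force: [-0.5, 0.9, 5.6]
finger_gap: 7.8
finger_force: 35.0
```

{"method": "carry_out", "body": {"deltas": [0,0,0,0,-0.0003,0.001,0,0,0,0,0,-0.0003,0.001,0]}}

```text
t: 24.35
tcp_pos: [570.7, 386.0, 108.3]
tcp_rot: [2.795, -0.002, -0.127]
ft_force: [-3.2, 1.6, 13.3]
finger_gap: 7.9
finger_force: 35.0
```

{"method": "carry_out", "body": {"deltas": [0,0,0,0,0,-0.0008,0,0,0,0,0,0,-0.0008,0.016,0,0,0,0,0,-0.0008,0.024,0,0,0,0,0,-0.0008,0.034,0,0,0,0,0,-0.0008,0.034,0,0,0,0,0,-0.0008,0.034]}}

```text
t: 24.95
tcp_pos: [570.5, 385.8, 107.0]
tcp_rot: [2.794, -0.0, -0.127]
ft_force: [0.4, -0.4, 0.3]
finger_gap: 33.6
finger_force: 0.0
```

{"method": "carry_out", "body": {"deltas": [0,0,0,0,0,-0.015,0.034,0,0,0,0,0,-0.035,0.034,0,0,0,0,0,-0.06,0.034,0,0,0,0,0,-0.09,0.034,0,0,0,0,0,-0.12,0.034,10,0,0,0,0.01,-0.13,0.034,20,0,0,0,0.02,-0.13,0.034,20,0,0,0,0.02,-0.13,0.034]}}

```text
t: 25.75
tcp_pos: [574.1, 410.3, 240.1]
tcp_rot: [-3.132, -0.004, -0.129]
ft_force: [-0.4, -0.6, 0.0]
finger_gap: 34.1
finger_force: 0.0
```

```bash
python3 -c "
from h import *
t=D([562.5,41.5,np.radians(-2.6)],[0,183,200])[0];print(t);go(t,-2.6)"
```

```text
[570.80142683 224.31161427 200.        ]
t 25.75 at [574.1 410.3 240.1] [-179.4   -0.2   -7.4] F [-0.4 -0.6  0. ] gap 34.1 
 rot [-0.54 -0.27 -4.77] shift mm [ 20.4 185.2  38.4]
```

{"method": "carry_out", "body": {"deltas": [0,0,-5,0.002,0.02,0,0.02,0,0,-13,0.005,0.05,0,0.01,0,0,-21,0.008,0.08,0,0,0,0,-29,0.01,0.11,0,0,0,0,-37,0.013,0.14,0,0,0,0,-45,0.017,0.165,0,0,0,0,-53,0.02,0.185,0,0,0,0,-61,0.02,0.185,0,0]}}

```text
t: 26.55
tcp_pos: [570.2, 223.3, 237.6]
tcp_rot: [3.141, -0.003, 0.942]
ft_force: [-0.1, 1.0, -0.5]
finger_gap: 0.5
finger_force: 0.0
```

```bash
python3 -c "
from h import *
t=D([562.5,41.5,np.radians(-2.6)],[0,182,140])[0];print(t);go(t,87.4)
s=snap('side','12');P=snap('top','12');bars(P)
A=cv2.resize(s.im[230:430,230:400],(510,600),interpolation=2);B=cv2.resize(P.im[180:290,145:345],(290,160),interpolation=2)
o=np.zeros((600,800,3),np.uint8);o[:,:510]=A;o[:160,510:]=B
B=cv2.resize(P.im[190:280,140:220],(290,326),interpolation=2);o[200:526,510:]=B
cv2.imwrite('pics/s12.png',o)"
```

```text
[570.75606384 223.3126437  140.        ]
t 26.55 at [570.2 223.3 237.6] [ 1.799e+02 -1.000e-01  5.390e+01] F [-0.1  1.  -0.5] gap 0.5 
 rot [  0.09  -0.13 -33.45] shift mm [ 0.1  0.3 97.6]
bar [489.  49. 161.  20.] dir deg 87.8
bar [545.  46. 165.  23.] dir deg 88.6
bar [657.  42. 162.  22.] dir deg 86.6
```

View pics/s12.png

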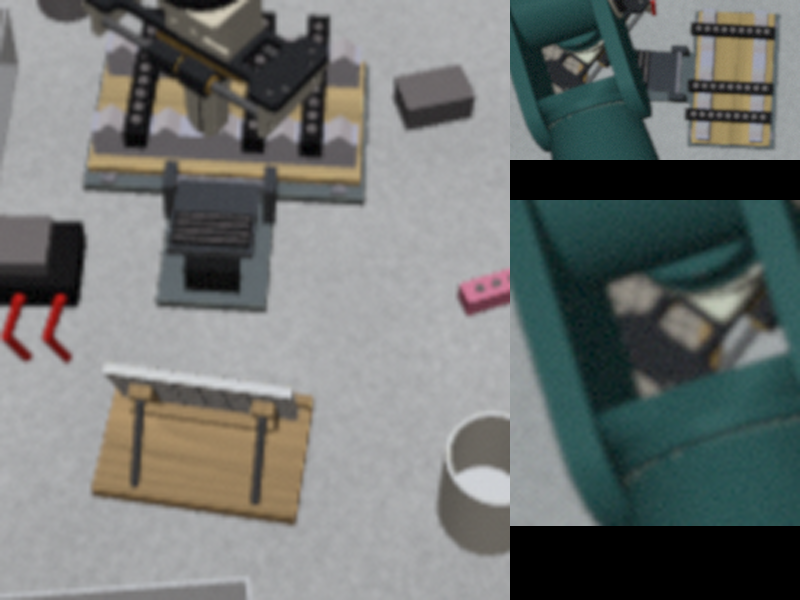

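The side crop shows the board leaning on both easel rails, with its middle (200,382) over the easel's middle (201). The top crop shows the three bars in their slots. Now the pedal.

{"method": "carry_out", "body": {"deltas": [0,0,-8,0,0,0.01,0,0,0,-16,0,0,0.04,0,0,0,-24,0,0,0.07,0,0,0,-33.5,0,0,0.1,0,0,0,-33.5,0,0,0.125,0,0,0,-33.5,0,0,0.135,0,0,0,-33.5,0,0,0.137,0,0,0,-33.5,0,0,0.137,0]}}

```text
t: 27.45
tcp_pos: [570.5, 225.7, 100.1]
tcp_rot: [3.14, -0.002, 1.52]
ft_force: [-0.2, -0.0, 0.2]
finger_gap: 0.2
finger_force: 0.0
```

```bash
python3 -c "
from h import *
t=D([562.5,41.5,np.radians(-2.6)],[0,182,67])[0];go(t,87.4)
s=snap('side','13')
cv2.imwrite('pics/s13.png',cv2.resize(s.im[215:345,230:390],(640,520),interpolation=2))"
```

```text
t 27.45 at [570.5 225.7 100.1] [ 1.799e+02 -1.000e-01  8.710e+01] F [-0.2 -0.   0.2] gap 0.2 
 rot [ 0.1  -0.11 -0.31] shift mm [-2.4  0.3 33.1]
```

View pics/s13.png

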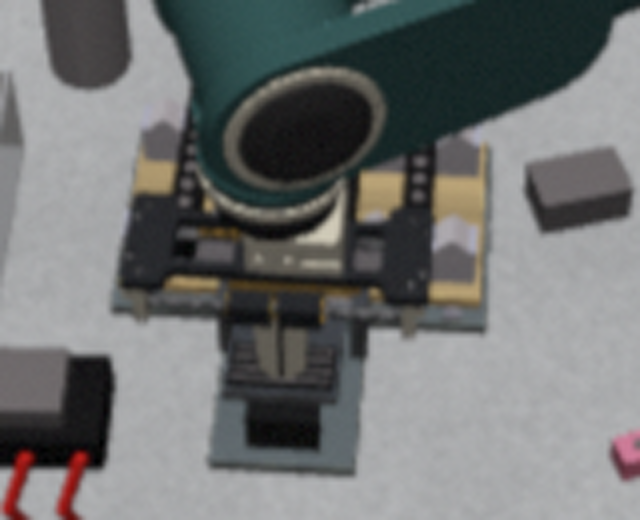

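The fingertips, at crop (283,378), are over the middle of the tread. I'll press slowly.

{"method": "carry_out", "body": {"deltas": [0,0,0,-0.002,0,0.003,0,0,0,0,-0.002,0,0.006,0,0,0,0,-0.002,0,0.008,0,0,0,0,-0.002,0,0.01,0,0,0,0,-0.002,0,0.012,0,0,0,0,-0.002,0,0.014,0,0,0,0,-0.002,0,0.016,0,0,0,0,-0.002,0,0.018,0]}}

```text
t: 28.3
tcp_pos: [570.8, 224.2, 82.6]
tcp_rot: [3.138, -0.004, 1.522]
ft_force: [-0.2, 4.7, 10.3]
finger_gap: 0.4
finger_force: 4.9
```

{"method": "carry_out", "body": {"deltas": [0,0,0,0,0,0.0015,0,0,0,0,0,0,0.003,0,0,0,0,0,0,0.0045,0,0,0,0,0,0,0.006,0,0,0,0,0,0,0.0075,0,0,0,0,0,0,0.009,0,0,0,0,0,0,0.0105,0,0,0,0,0,0,0.012,0]}}

```text
t: 29.1
tcp_pos: [570.9, 224.9, 71.1]
tcp_rot: [3.138, -0.005, 1.522]
ft_force: [-2.2, 11.3, 14.2]
finger_gap: -0.1
finger_force: 6.8
```

{"method": "carry_out", "body": {"deltas": [0,0,0,0,0,0.001,0,0,0,0,0,0,0.002,0,0,0,0,0,0,0.003,0,0,0,0,0,0,0.004,0,0,0,0,0,0,0.004,0]}}

```text
t: 29.6
tcp_pos: [570.9, 225.2, 67.2]
tcp_rot: [3.138, -0.006, 1.522]
ft_force: [-1.7, 12.0, 14.0]
finger_gap: 0.3
finger_force: 7.2
```

{"method": "carry_out", "body": {"deltas": [0,0,0,0,0,0.0006,0,0,0,0,0,0,0.0012,0,0,0,0,0,0,0.0018,0,0,0,0,0,0,0.0018,0]}}

```text
t: 30.0
tcp_pos: [571.1, 225.3, 66.9]
tcp_rot: [3.137, -0.006, 1.522]
ft_force: [-8.9, 9.8, 28.1]
finger_gap: 0.7
finger_force: 14.0
```

The force jumped from 14 to 28 N while the height stayed at 66.9 mm, so the pedal is at its stop. I'll let it up slowly.

{"method": "carry_out", "body": {"deltas": [0,0,0,0,0,0,0,0,0,0,0,0,-0.003,0,0,0,0,0,0,-0.006,0,0,0,0,0,0,-0.009,0,0,0,0,0,0,-0.012,0,0,0,0,0,0,-0.015,0,0,0,0,0,0,-0.018,0,0,0,0,0,0,-0.021,0]}}

```text
t: 30.8
tcp_pos: [570.1, 223.1, 84.5]
tcp_rot: [3.14, -0.001, 1.522]
ft_force: [0.5, -2.5, 1.1]
finger_gap: 0.1
finger_force: 1.5
```

{"method": "carry_out", "body": {"deltas": [0,0,0,0,0,-0.003,0,0,0,0,0,0,-0.007,0,0,0,0,0,0,-0.015,0,0,0,0,0,0,-0.03,0,0,0,0,0,0,-0.06,0,0,0,0,0,0,-0.1,0,0,0,0,0,0,-0.14,0,0,0,0,0,0,-0.15,0]}}

```text
t: 31.6
tcp_pos: [570.7, 223.6, 240.4]
tcp_rot: [3.135, -0.004, 1.522]
ft_force: [-0.1, -0.1, 0.8]
finger_gap: 0.5
finger_force: 0.0
```

{"method": "carry_out", "body": {"deltas": [0,0,0,-0.04,-0.04,0,0,0,0,0,-0.08,-0.08,0,0,0,0,0,-0.12,-0.11,0,0,0,0,0,-0.16,-0.14,0,0,0,0,0,-0.2,-0.16,0,0,0,0,0,-0.24,-0.18,0,0,0,0,0,-0.28,-0.18,0,0,0,0,0,-0.32,-0.18,0,0]}}

```text
t: 32.4
tcp_pos: [373.4, -89.1, 234.4]
tcp_rot: [3.139, -0.001, 1.522]
ft_force: [1.1, 0.2, 0.1]
finger_gap: 0.2
finger_force: 0.0
```

```bash
python3 -c "
from h import *
go([0,0,0],0)
s=snap('side','14');P=snap('top','14');bars(P)
A=cv2.resize(s.im[215:415,230:400],(510,600),interpolation=2);B=cv2.resize(P.im[180:300,145:345],(290,174),interpolation=2)
o=np.zeros((600,800,3),np.uint8);o[:,:510]=A;o[:174,510:]=B
B=cv2.resize(P.im[190:280,140:220],(290,326),interpolation=2);o[200:526,510:]=B
cv2.imwrite('pics/s14.png',o)"
```

```text
t 32.4 at [373.4 -89.1 234.4] [ 1.798e+02 -1.000e-01  8.720e+01] F [1.1 0.2 0.1] gap 0.2 
 rot [ 8.000e-02 -1.800e-01  8.721e+01] shift mm [  70.6 -377.9  233.4]
bar [545.  46. 165.  23.] dir deg 88.6
bar [657.  42. 162.  24.] dir deg 87.4
```

View pics/s14.png

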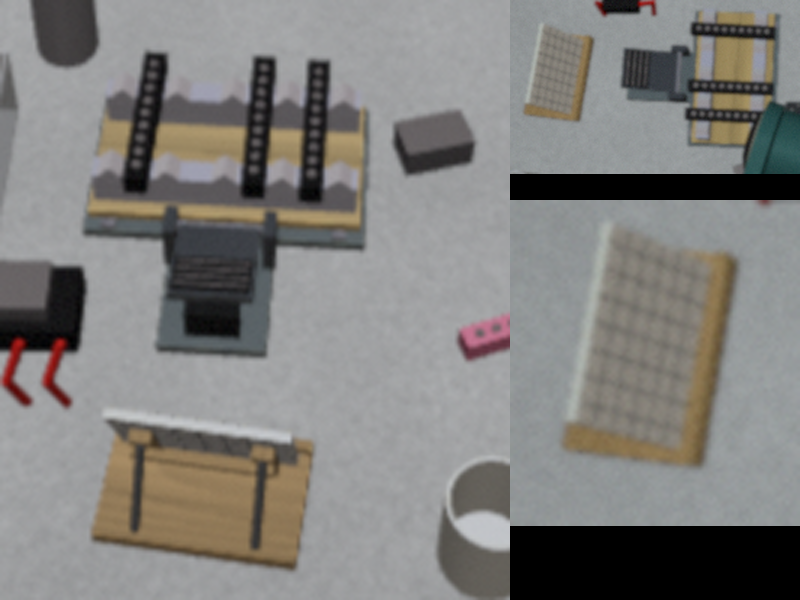

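After the shake, the three bars lie in their slots at crop (145,120), (258,125) and (315,130). The pedal is up and the board leans centred on the easel. No other black bar is in any view. Handing in.

```bash
python3 -c "
from workcell import bot
print(bot.sign_off())"
```

```text
the job is handed in; nothing more can be done
None
```

I handed the job in: the three bars are in their slots, the board leans centred on the easel, and the pedal was pressed to its stop and came back up with everything still in place (sign-off gave no verdict).

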